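Make up two gift sets at the soap shop counter

TASK

Make up the two gift sets. In the wicker basket goes the tin, lying flat with its lid up, and the small soap bar flat on the middle of its lid; in the wooden tray goes the large soap bar, flat in the long compartment, with the round soap flat on the middle of it, and the jar upright in the short compartment. Set things down without dropping them, and leave the oval soap, the amber bottle and the white bowl where they are.

Things in the scene. Friction and masses are not known exactly. Their poses are not given: they have to be found in the camera images.
- tin_mid (a point): closed flat bare-metal tin with rounded corners and a darker panel on its lid, 92 x 58 x 36 mm (x, y, z), 140 g or so, lying flat, lid up; the lid is flat; the point is its centre, half-way up; z up, x along its length, y across
- small_bar_mid (a point): the smaller of two rectangular cream soap bars with a stamped frame on top, 60 x 40 x 24 mm, about 60 g, lying flat; the point is its centre, half-way up; z up, x along its length, y across
- large_bar_mid (a point): the larger of two rectangular cream soap bars with a stamped frame on top, 84 x 56 x 32 mm, about 150 g, lying flat; the point is its centre, half-way up; z up, x along its length, y across
- round_soap_mid (a point): round cream soap, an upright flat cylinder 48 mm in diameter and 26 mm high, about 50 g; the point is its centre, half-way up; z up
- jar_mid (a point): white cream jar with a metal screw lid, an upright cylinder 52 mm in diameter and 48 mm high, about 150 g; the point is its centre, half-way up; z up
- tray: low open gift tray of pale wood, fixed to the counter, 199 x 92 mm outside, 16 mm high, walls and divider 5 mm thick, floor 5 mm thick (its top is 5 mm above the counter). Origin: centre of its underside; x along its length, y across. One divider across its length makes two compartments, both 82 mm wide (y): the long one is 108 mm long with its centre at x = -40.5 mm, the short one 76 mm long with its centre at x = +56.5 mm
- basket: low open wicker basket, brown, fixed to the counter, 128 x 94 mm outside (x, y; the woven strands stand out 1 mm more), walls 16 mm high and 5 mm thick, one undivided space of 118 x 84 mm, floor top 5 mm above the counter. Origin: centre of its underside; x along its length, y across
- oval_soap_mid (a point): bystander, not to be moved: long cream soap with half-round ends, 104 x 44 x 26 mm, loose, among the things to be packed; the point is its centre, half-way up; x along its length
- bottle_mid (a point): bystander, not to be moved: upright amber glass bottle with a black cap, 56 mm in diameter, 120 mm high, loose, behind the things to be packed; the point is its centre, half-way up
- bowl_mid (a point): bystander, not to be moved: white ceramic bowl, 104 mm across the rim, 45 mm high, loose, behind the things to be packed; the point is its centre, half-way up
Things that resemble listed ones, but are neither listed nor needed, are in the scene too. Leave any green look-alike of the part that bears small_bar_mid alone.

How it is judged (in metres and radians):
At the end, for the whole second after the job is handed in: Tin on basket floor; large bar and jar on the floors of the long and short compartments; small bar on tin, round soap on large bar, centres within 15 mm; heights to 5 mm, tilt under 0.12 rad, all five under 20 mm/s; oval soap, bottle, bowl within 30 mm of their starts (x of tin_mid in the frame of basket between -0.018 and 0.018 m and y of tin_mid in the frame of basket between -0.017 and 0.017 m and z of tin_mid in the frame of basket between 0.018 and 0.028 m and x of large_bar_mid in the frame of tray between -0.0565 and -0.0245 m and y of large_bar_mid in the frame of tray between -0.017 and 0.017 m and z of large_bar_mid in the frame of tray between 0.016 and 0.026 m and x of jar_mid in the frame of tray between 0.0415 and 0.0715 m and y of jar_mid in the frame of tray between -0.018 and 0.018 m and z of jar_mid in the frame of tray between 0.024 and 0.034 m and horizontal distance between small_bar_mid and tin_mid below 0.015 m and z of small_bar_mid in the frame of tin_mid between 0.025 and 0.035 m and horizontal distance between round_soap_mid and large_bar_mid below 0.015 m and z of round_soap_mid in the frame of large_bar_mid between 0.024 and 0.034 m and angle between each of tin_mid, small_bar_mid, large_bar_mid, round_soap_mid, jar_mid's own z axis and vertical below 0.12 rad and linear speed of each of tin, small_bar, large_bar, round_soap, jar below 0.02 m/s and distance of each of oval_soap_mid, bottle_mid, bowl_mid from where it was at the start of the episode below 0.03 m); the robot touches nothing.
It fails at once if the oval soap, the amber bottle or the bowl is shoved or knocked more than 30 mm from its place (distance of any of oval_soap_mid, bottle_mid, bowl_mid from where it was at the start of the episode above 0.03 m).
It fails at once if one of the five things is dropped (moves at over 0.7 m/s, a fall of 25 mm, out of the fingers) ((contact force between the fingers and tin below 0.02 N and linear speed of tin above 0.7 m/s) or (contact force between the fingers and small_bar below 0.02 N and linear speed of small_bar above 0.7 m/s) or (contact force between the fingers and large_bar below 0.02 N and linear speed of large_bar above 0.7 m/s) or (contact force between the fingers and round_soap below 0.02 N and linear speed of round_soap above 0.7 m/s) or (contact force between the fingers and jar below 0.02 N and linear speed of jar above 0.7 m/s)).
It also fails if it takes over 128 s, if anything falls off the work surface, if the arm or the gripper's body presses on something with over 40 N, if the wrist force passes 120 N, or if a joint passes its speed limit or range.

ROBOT

A 7-joint arm with a two-finger parallel gripper is mounted at the origin on the work surface. World frame = base frame: x ahead of the robot, y to its left, z up, the work surface at z = 0. Lengths are in mm, angles in degrees, forces in N, time in s.
With the tool pointing down it reaches from about 425 to 1025 mm from the base axis. Payload 9.4 kg.
Tool frame: the origin (TCP) lies between the finger pads; the fingertips stand 17 mm ahead of it and the grasp point (between the pads) lies 2 mm behind it; z points along the fingers, x is the direction in which the jaws open and shut, and the axes are right-handed (so a half turn about z gives the same grasp; the last joint's range is limited). The gripper opens to 85 mm and grips with 20 to 120 N. Pads are 22 mm wide; open, the fingers measure 114 mm over their backs; the gripper's body (76 mm by 85 mm) begins 54 mm behind the grasp point. The pads swing forward as they close: fully open they stand 13 mm farther back than shut.
Start: joints at [-76.702, 34.337, -0.143, 91.639, 0.103, 54.024, -4.572], TCP at [220.342, 690.705, 248.275] pointing down, gripper open.
Joint ranges: [-147.43, 147.43], [-19.82, 112.94], [-74.19, 73.91], [6.32, 146.72], [-59.91, 239.91], [6.04, 106.73], [-150.56, 150.56]. Speed limits (degrees/s): [127.2, 127.2, 172.46, 172.46, 180, 180, 180].

INTERFACE

Orientations are given as [roll, pitch, yaw] about the fixed x, y, z axes, in that order (R = Rz(yaw) Ry(pitch) Rx(roll)).
In Python, from workcell import arm gives the robot as it stands.
- The arm moves only by the tool servo_tool, never from a script. Its argument "deltas" is one flat list of numbers, 5 for each row, row after row: the shift along the tool's x, y, z in mm, then the turn about the tool's z in degrees, then the finger opening in mm, from 0 to 85.4. A call has 1 to 12 rows; each row is the pose to reach, as a shift and turn from the pose measured when the call began, along the tool's axes at that moment; what a row does not reach only later rows make up. A row lasts 1/8 s, in which the tool goes at most 62.5 mm and 10.7 degrees, less where a joint would pass 70% of its speed; a pose out of reach is approached as far as the arm can. A call with a gripper value outside its range is refused whole. The fingers move at their own pace and stop on an object; "squeeze" is the grip in N (left out, the last holds). Time passes only in rows, so rows that repeat a pose let the fingers close. It gives the time, the measured TCP pose, the force and the opening at its end, in the units of the state.
- arm.read_state(): the state, without advancing time (a new reading comes with each control period).
- arm.capture(name): name is "scene" or "top"; returns a dict with "img" (400x640x3 uint8, blue, green, red), "vfov" (degrees; the focal length in pixels is half the picture's height over the tangent of half this angle, whatever the lens; pixels are square), "cx", "cy" (the principal point, pixels), "R" (3x3) and "t" (3): a world point X has camera coordinates R X + t. Camera axes: x right, y down, z forward; pixel columns grow to the right and rows downward; lengths in mm; the calibration is good to about 2 mm. A picture is of the moment at which its call begins. There is no depth.
- arm.sign_off(): hands the job in, once; it reports no verdict.
The state is a dict: "time": time; "qpos": joint angles; "joint_velocities": joint speeds; "joint_torque": joint torques, N m; "tcp_pos": TCP position; "tool_rot": TCP orientation; "force": force on the tool from outside, world axes, zero at the start; "ft_torque": the same for the moment, N m; "opening": finger opening in mm.
Only numpy, scipy, OpenCV 4.12 (cv2) and the standard library are available. Lean on these libraries where they do the work, as an engineer would, in place of code of your own. Each camera call takes 0.05 s, during which the arm holds its last target. There are 200 camera calls.

## Working session

There is one attempt and no reset: what is moved stays moved. The work goes in short steps, Python scripts to look and compute and a tool call to move; the robot and the scene stay as the last step left them, time stands still between calls to the robot, and variables do not carry over. Pictures are saved under pics/ and viewed, about 12 in all and at most 16, crops included, and the job is handed in when it is done.

Besides the shell and the picture viewer there is one more tool, called after "Request:" as name(argument=value, ...), one argument or row to a line, values as JSON. servo_tool: Moves the arm, as the interface text tells. Its arguments: {"type":"object","properties":{"deltas":{"type":"array"},"squeeze":{"type":"number"}},"required":["deltas"]}

```bash
mkdir -p pics; python3 - <<'E'
from workcell import arm
import cv2,numpy as np
for n in("scene","top"):
    c=arm.capture(n); cv2.imwrite(f"pics/{n}0.png",c["img"]); print(n,c["vfov"],c["cx"],c["cy"],np.round(c["R"],3).tolist(),np.round(c["t"],1), [k for k in c])
s=arm.read_state(); print(s)
E
```

```text
scene 47.381948718252346 318.07320237953763 192.6473898521894 [[-0.409, 0.912, 0.011], [0.563, 0.262, -0.784], [-0.718, -0.315, -0.621]] [ 201.8 -275.8 1607. ] ['img', 'vfov', 'cx', 'cy', 'R', 't']
top 53.73216244502778 316.96686590073824 201.2046323496005 [[0.006, -1.0, -0.017], [-0.998, -0.005, -0.06], [0.06, 0.017, -0.998]] [  28.8  554.6 1171.7] ['img', 'vfov', 'cx', 'cy', 'R', 't']
{'time': 0.1, 'qpos': array([-76.70330767,  34.38017578,  -0.14444975,  91.67339296,
         0.10352508,  54.0234932 ,  -4.57255269]), 'joint_velocities': array([ 0.07105926, -0.01818824,  0.01507915, -0.10459158,  0.13977483,
       -0.03579483,  0.079717  ]), 'joint_torque': array([ 5.11671707e-03, -7.77990460e+01,  1.57035906e+00, -2.58624637e+01,
        1.27481073e-02,  5.42998590e-03, -2.22195860e-05]), 'tcp_pos': array([220.22994101, 690.35723499, 247.51897095]), 'tool_rot': array([1.79991745e+02, 7.65202800e-02, 7.23108924e+01]), 'force': array([-0.47398434, -0.42899039,  0.25065406]), 'ft_torque': array([-0.05915789, -0.02658057,  0.00019029]), 'opening': 85.14946734380325}
```

View pics/scene0.png

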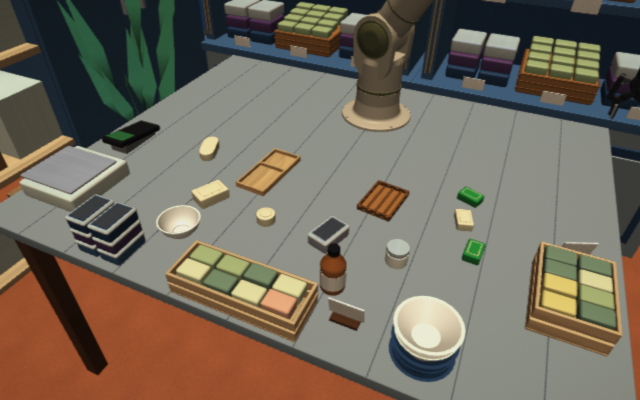

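View pics/top0.png

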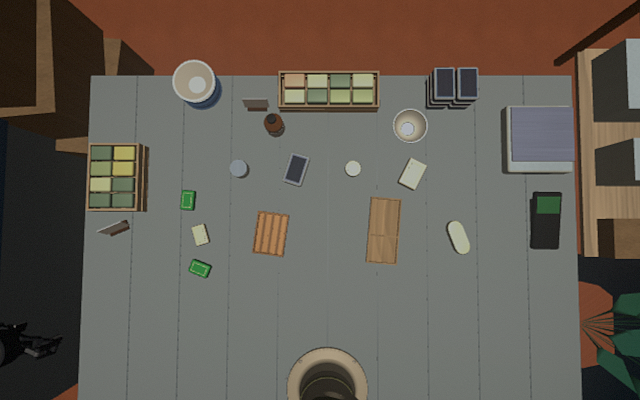

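The top view shows all of it: small bar (200,234) between two greens, tin (295,170), large bar (413,174), round soap (353,168), jar (239,169), basket (270,233), tray (384,230), oval soap (458,237), bottle (273,124) and bowl (410,125). Next I'll zoom in and measure.

```bash
cat >h.py <<'E'
from workcell import arm
import cv2,numpy as np
def foc(c): return c["img"].shape[0]/2/np.tan(np.radians(c["vfov"])/2)
def ray(c,uv,z):
    uv=np.atleast_2d(uv).astype(float); R=np.array(c["R"]);t=np.array(c["t"]);f=foc(c)
    d=np.c_[(uv[:,0]-c["cx"])/f,(uv[:,1]-c["cy"])/f,np.ones(len(uv))]@R
    o=-R.T@t; return (o+d*((z-o[2])/d[:,2])[:,None])[:,:2]
def proj(c,X):
    p=np.atleast_2d(X)@np.array(c["R"]).T+np.array(c["t"]); return p[:,:2]/p[:,2:]*foc(c)+[c["cx"],c["cy"]]
E
python3 - <<'E'
from h import *
c=arm.capture("top"); im=c["img"]
cv2.imwrite("pics/crop.png",cv2.resize(im[110:285,170:440],None,fx=2.9,fy=2.9,interpolation=cv2.INTER_CUBIC))
for n,(u,v) in dict(sb=(200,234),tin=(295,170),tinedge=(296,154),lb=(413,174),rd=(353,168),jar=(239,169),bk=(268,233),tray=(378,250),tray2=(384,215),oval=(458,237),tbl=(330,230),tbl2=(220,200)).items():
    print(n,im[v,u],cv2.cvtColor(im,cv2.COLOR_BGR2HSV)[v,u],ray(c,(u,v),20).round())
E
```

```text
sb [151 179 174] [ 35  40 179] [[454. 383.]]
tin [64 58 56] [113  32  64] [[648.  99.]]
tinedge [138 136 129] [ 97  17 138] [[697.  96.]]
lb [164 177 173] [ 39  19 177] [[ 638. -256.]]
rd [174 178 173] [ 66   7 178] [[655. -76.]]
jar [144 140 132] [100  21 144] [[651. 269.]]
bk [ 84 129 174] [ 15 132 174] [[458. 178.]]
tray [ 82 113 139] [ 16 105 139] [[ 410. -150.]]
tray2 [ 87 121 150] [ 16 107 150] [[ 514. -169.]]
oval [155 178 173] [ 37  33 178] [[ 450. -387.]]
tbl [115 120 117] [ 48  11 120] [[468.  -8.]]
tbl2 [116 120 118] [ 45   9 120] [[556. 324.]]
```

View pics/crop.png

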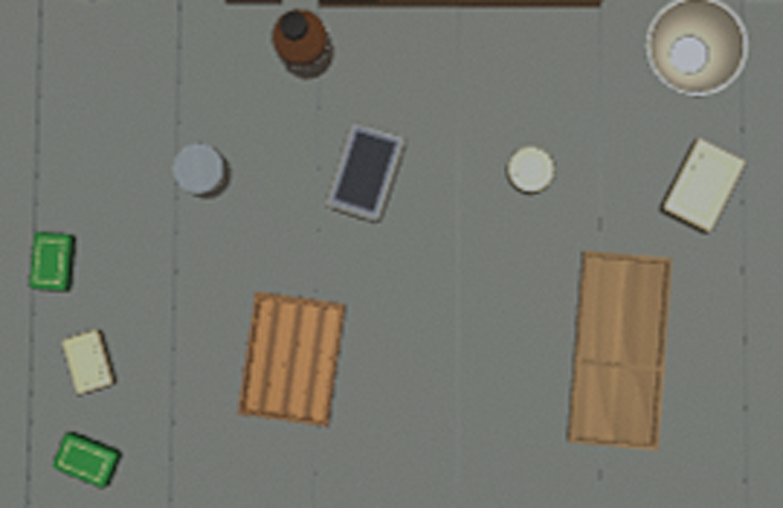

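Crop: the tray divider is at row ~362, so the long compartment is on the far side (+x) and the short one near the robot. Jar (200,170), tin (366,172), round soap (531,170), large bar (703,186), small bar (88,362) between the greens.

```bash
cat >>h.py <<'E'
# name: window (u0,v0,u1,v1), top height, true size
TH=dict(sb=((190,222,212,248),24,(60,40)),tin=((280,148,312,192),36,(92,58)),lb=((394,152,432,194),32,(84,56)),rd=((342,156,364,181),26,(48,48)),
 jar=((226,156,252,182),48,(52,52)),bk=((250,206,292,260),16,(130,96)),tray=((360,192,406,268),16,(199,92)),oval=((442,214,474,258),26,(104,44)))
def meas(c,n,win,z,k=4):
    u0,v0,u1,v1=win; im=cv2.resize(c["img"][v0:v1,u0:u1],None,fx=k,fy=k,interpolation=cv2.INTER_CUBIC)
    h=cv2.cvtColor(im,cv2.COLOR_BGR2HSV)
    if n in("bk","tray"): m=(h[...,1]>65)
    elif n=="jar": m=(im[...,0].astype(int)-im[...,2]>5)&(h[...,2]>100)
    elif n=="tin": m=(im[...,0].astype(int)-im[...,2]>2)
    else: m=(h[...,2]>148)
    cs,_=cv2.findContours(m.astype(np.uint8),cv2.RETR_EXTERNAL,cv2.CHAIN_APPROX_NONE)
    q=max(cs,key=cv2.contourArea)[:,0].astype(float)
    P=ray(c,(q+.5)/k-.5+[u0,v0],z).astype(np.float32)
    (x,y),(w,hh),a=cv2.minAreaRect(P)
    if w<hh: w,hh,a=hh,w,a+90
    return x,y,w,hh,(a+90)%180-90
E
python3 - <<'E'
from h import *
c=arm.capture("top"); s=arm.capture("scene"); im=s["img"].copy()
for n,(w,z,sz) in TH.items():
    r=meas(c,n,w,z); print(n,np.round(r,1),sz)
    a=np.radians(r[4]); R=np.array([[np.cos(a),-np.sin(a)],[np.sin(a),np.cos(a)]])
    q=np.array([[1,1],[1,-1],[-1,-1],[-1,1]])*np.array(sz)/2@R.T+r[:2]
    p=proj(s,np.c_[q,[z]*4]); cv2.polylines(im,[(p*16).round().astype(int)],True,(0,0,255),1,cv2.LINE_AA,4)
    q=proj(c,np.c_[q,[z]*4]); cv2.polylines(c["img"],[(q*16).round().astype(int)],True,(0,0,255),1,cv2.LINE_AA,4)
A=cv2.resize(im[120:280,190:490],(800,427),interpolation=cv2.INTER_CUBIC)
cv2.imwrite("pics/ov.png",A)
E
```

```text
sb [452.9 382.7  58.   38.   17.7] (60, 40)
tin [650.5  96.4  86.5  52.4 -17.6] (92, 58)
lb [ 638.4 -251.9   80.9   52.6  -27.1] (84, 56)
rd [654.9 -74.5  44.9  44.5 -89.8] (48, 48)
jar [650.6 266.9  49.8  49.6  45.7] (52, 52)
bk [457.1 172.5 129.1  96.4  -7.5] (130, 96)
tray [ 468.6 -167.5  199.    93.4   -4.7] (199, 92)
oval [ 450.  -387.8  100.    44.    21.1] (104, 44)
```

View pics/ov.png

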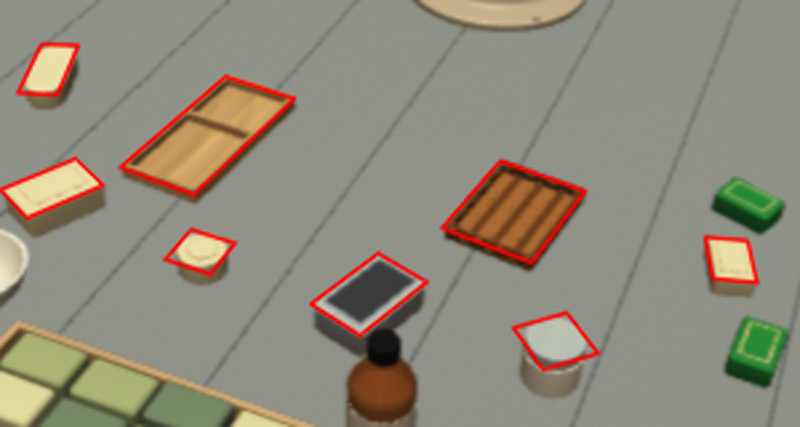

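The outlines measured from the top view fit the scene view, so the poses are consistent. Now a helper that gives the deltas to a target pose.

```bash
cat >>h.py <<'E'
from scipy.spatial.transform import Rotation as Ro
def rel(x,y,z,yaw):
    s=arm.read_state(); R=Ro.from_euler("xyz",s["tool_rot"],degrees=True).as_matrix()
    d=R.T@(np.array([x,y,z])-s["tcp_pos"]); t=-((yaw-s["tool_rot"][2]+180)%360-180)
    print("t %.2f"%s["time"],"delta",d.round(1),"turn %.1f"%t,"tcp",s["tcp_pos"].round(1),"rot",s["tool_rot"].round(1),"open %.1f"%s["opening"],"F",s["force"].round(1))
E
python3 -c "
from h import *
rel(650.5,96.4,140,72.4)
c=arm.capture('top')
print(ray(c,(273,124),110),ray(c,(410,125),45))"
```

```text
t 0.25 delta [-435.2  590.4  108.2] turn -0.1 tcp [220.3 690.5 247.9] rot [180.    0.   72.3] open 85.6 F [-0.2  0.2  0.3]
[[765.68241464 155.40705365]] [[ 780.24690104 -242.65005179]]
```

Request:
servo_tool(
  deltas=[-20, 27, 5, 0, 85, -60, 81, 15, 0, 85, -102, 139, 26, 0, 85, -144, 196, 36, 0, 85, -186, 253, 47, 0, 85, -228, 310, 57, 0, 85, -270, 367, 67, 0, 85, -312, 424, 78, 0, 85, -352, 478, 88, 0, 85, -390, 530, 97, 0, 85, -420, 570, 104, 0, 85, -435, 590, 108, 0, 85],
  squeeze=40,
)

```text
time: 1.8
tcp_pos: [640.2, 110.8, 143.0]
tool_rot: [180.0, 0.0, 72.3]
force: [0.4, 1.0, 0.5]
opening: 84.9
```

```bash
python3 -c "
from h import *
rel(650.5,96.4,30,72.4)"
```

```text
t 1.80 delta [-10.6  14.2 113. ] turn -0.1 tcp [640.2 110.8 143. ] rot [180.    0.   72.3] open 84.9 F [0.4 1.  0.5]
```

Request:
servo_tool(
  deltas=[-10.5, 14, 10, 0, 85, -10.5, 14, 40, 0, 85, -10.5, 14, 70, 0, 85, -10.5, 14, 90, 0, 85, -10.5, 14, 104, 0, 85, -10.5, 14, 111, 0, 85, -10.5, 14, 113, 0, 85, -10.5, 14, 113, 0, 85],
)

```text
time: 2.8
tcp_pos: [650.7, 96.6, 30.5]
tool_rot: [179.9, -0.0, 72.3]
force: [-0.1, -0.3, 0.3]
opening: 85.1
```

Request:
servo_tool(
  deltas=[0, 0, 0, 0, 50, 0, 0, 0, 0, 50, 0, 0, 0, 0, 50, 0, 0, 0, 0, 50, 0, 0, 0, 0, 50],
)

```text
time: 3.42
tcp_pos: [651.1, 96.6, 31.3]
tool_rot: [179.9, -0.0, 72.3]
force: [-0.4, -0.2, 6.2]
opening: 57.3
```

```bash
python3 -c "
from h import *
rel(457.1,172.5,110,82.5)"
```

```text
t 3.42 delta [  13.4 -207.7  -79.2] turn -10.2 tcp [651.1  96.6  31.3] rot [179.9  -0.   72.3] open 57.3 F [-0.4 -0.2  6.2]
```

Request:
servo_tool(
  deltas=[0, 0, 0, 0, 50, 0, 0, -8, 0, 50, 0, 0, -25, 0, 50, 0, 0, -45, 0, 50, 0, 0, -62, 0, 50, 0, 0, -68, 0, 50, 0, 0, -70, 0, 50],
)

```text
time: 4.3
tcp_pos: [651.0, 96.6, 101.9]
tool_rot: [179.8, -0.1, 72.3]
force: [0.7, 1.0, -1.8]
opening: 57.0
```

```bash
python3 -c "
from h import *
rel(457.1,172.5,90,82.5)
c=arm.capture('scene');cv2.imwrite('pics/g1.png',cv2.resize(c['img'][120:300,240:480],(720,540)))"
```

```text
t 4.30 delta [  13.3 -207.9   11.3] turn -10.2 tcp [651.   96.6 101.9] rot [ 1.798e+02 -1.000e-01  7.230e+01] open 57.0 F [ 0.7  1.  -1.8]
```

View pics/g1.png

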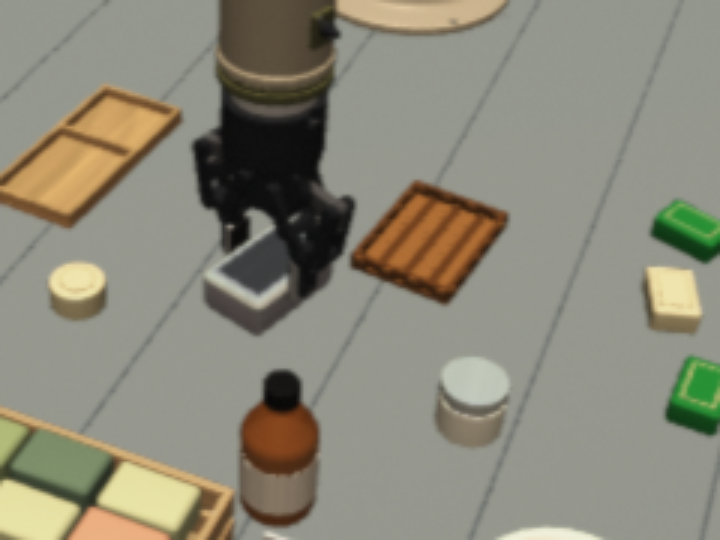

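The picture shows the tin held level, clear of the counter, with the bottle undisturbed. Carrying it to the basket.

Request:
servo_tool(
  deltas=[1, -10, 0, 0, 50, 2, -35, 0, -1, 50, 4, -65, 0, -3, 50, 6, -100, 0, -5, 50, 8, -135, 0, -7, 50, 10, -165, 0, -9, 50, 12, -190, 0, -10, 50, 13, -203, 0, -10.2, 50, 13.3, -208, 0, -10.2, 50, 13.3, -208, 0, -10.2, 50, 13.3, -208, 5, -10.2, 50],
)

```text
time: 5.72
tcp_pos: [457.8, 172.3, 96.2]
tool_rot: [179.8, -0.1, 82.5]
force: [0.2, -0.9, -1.2]
opening: 57.1
```

```bash
python3 -c "
from h import *
rel(457.1,172.5,37,82.5)"
```

```text
t 5.72 delta [ 0.  -0.9 59.2] turn -0.0 tcp [457.8 172.3  96.2] rot [ 1.798e+02 -1.000e-01  8.250e+01] open 57.1 F [ 0.2 -0.9 -1.2]
```

Request:
servo_tool(
  deltas=[0, -1, 8, 0, 50, 0, -1, 22, 0, 50, 0, -1, 36, 0, 50, 0, -1, 46, 0, 50, 0, -1, 52, 0, 50, 0, -1, 55, 0, 50, 0, -1, 57, 0, 50, 0, -1, 58.5, 0, 50, 0, -1, 60, 0, 50, 0, -1, 60.5, 0, 50, 0, -1, 60.5, 0, 50],
)

```text
time: 7.1
tcp_pos: [457.2, 172.5, 36.2]
tool_rot: [179.8, -0.1, 82.5]
force: [-0.3, -1.5, 6.4]
opening: 56.9
```

```bash
python3 -c "
from h import *
rel(457.1,172.5,36,82.5)"
```

```text
t 7.10 delta [-0.  -0.1  0.2] turn -0.0 tcp [457.2 172.5  36.2] rot [ 1.798e+02 -1.000e-01  8.250e+01] open 56.9 F [-0.3 -1.5  6.4]
```

Request:
servo_tool(
  deltas=[0, 0, 0, 0, 60, 0, 0, 0, 0, 64, 0, 0, 0, 0, 68, 0, 0, 0, 0, 68, 0, 0, -4, 0, 68, 0, 0, -15, 0, 68, 0, 0, -35, 0, 68, 0, 0, -60, 0, 68, 0, 0, -80, 0, 80, 0, 0, -90, 0, 80],
)

```text
time: 8.35
tcp_pos: [457.1, 172.5, 127.8]
tool_rot: [179.7, -0.1, 82.4]
force: [-0.1, 0.9, 0.6]
opening: 80.2
```

```bash
python3 -c "
from h import *
rel(452.9,382.7,90,107.7)"
```

```text
t 8.35 delta [207.7 -32.1  38.2] turn -25.3 tcp [457.1 172.5 127.8] rot [ 1.797e+02 -1.000e-01  8.240e+01] open 80.2 F [-0.1  0.9  0.6]
```

Request:
servo_tool(
  deltas=[10, -2, 2, -1, 70, 40, -6, 8, -5, 70, 80, -12, 15, -10, 70, 120, -18, 22, -15, 70, 160, -24, 30, -20, 70, 190, -30, 35, -24, 70, 205, -32, 38, -25.3, 70, 208, -32, 38, -25.3, 70, 208, -32, 38, -25.3, 70, 208, -32, 38, -25.3, 70],
)

```text
time: 9.6
tcp_pos: [453.5, 381.6, 90.4]
tool_rot: [179.6, 0.1, 107.6]
force: [0.4, -0.2, -0.4]
opening: 69.8
```

```bash
python3 -c "
from h import *
rel(452.9,382.7,21,107.7)
c=arm.capture('top')
t=meas(c,'tin',(250,206,292,260),41);print('oldfn',t)
cv2.imwrite('pics/p1.png',cv2.resize(c['img'][190:290,170:330],(800,500),interpolation=cv2.INTER_CUBIC))"
```

```text
t 9.60 delta [ 1.3 -0.6 69.4] turn -0.1 tcp [453.5 381.6  90.4] rot [1.796e+02 1.000e-01 1.076e+02] open 69.8 F [ 0.4 -0.2 -0.4]
oldfn (457.3511047363281, 171.1345977783203, 87.84390258789062, 55.58729934692383, -7.6448516845703125)
```

View pics/p1.png

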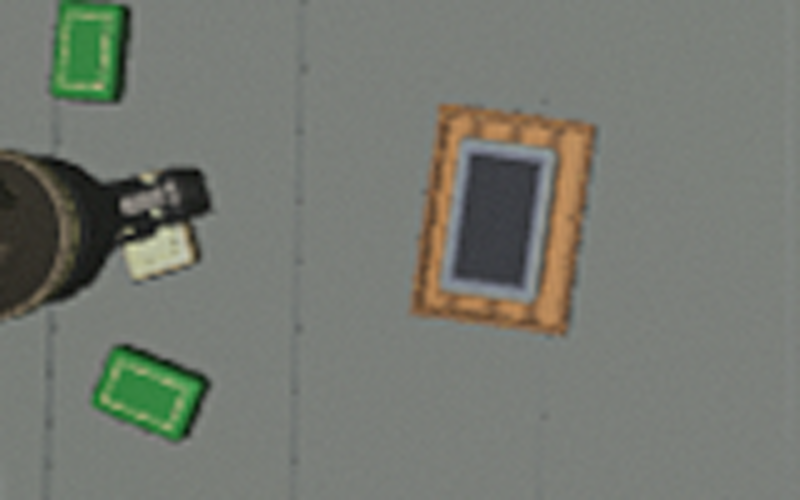

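The tin is seated in the basket, centred to about 1.5 mm (at 498,220 in the crop). The gripper is over the small bar at (160,250). Descending.

Request:
servo_tool(
  deltas=[1, 0, 10, 0, 70, 1, 0, 28, 0, 70, 1, 0, 46, 0, 70, 1, 0, 58, 0, 70, 1, 0, 64, 0, 70, 1, 0, 66, 0, 70, 1, 0, 66, 0, 70, 1, 0, 66, 0, 30, 1, 0, 66, 0, 30, 1, 0, 66, 0, 30, 1, 0, 66, 0, 30, 1, 0, 66, 0, 30],
)

```text
time: 11.15
tcp_pos: [453.8, 383.0, 25.1]
tool_rot: [179.6, 0.0, 107.6]
force: [-1.1, -0.2, 6.6]
opening: 39.1
```

Request:
servo_tool(
  deltas=[0, 0, 0, 0, 30, 0, 0, -8, 0, 30, 0, 0, -25, 0, 30, 0, 0, -45, 0, 30, 0, 0, -65, 0, 30, 0, 0, -80, 0, 30, 0, 0, -88, 0, 30, 0, 0, -90, 0, 30, 0, 0, -90, 0, 30],
)

```text
time: 12.28
tcp_pos: [453.0, 382.7, 114.8]
tool_rot: [179.6, 0.0, 107.6]
force: [-0.7, -0.2, -0.9]
opening: 38.9
```

```bash
python3 -c "
from h import *
rel(457.2,172,110,82.5)"
```

```text
t 12.28 delta [-202.1  -59.8    4.5] turn 25.1 tcp [453.  382.7 114.8] rot [179.6   0.  107.6] open 38.9 F [-0.7 -0.2 -0.9]
```

Request:
servo_tool(
  deltas=[-10, -3, 0, 1, 30, -40, -12, 0, 5, 30, -80, -24, 0, 10, 30, -120, -36, 0, 15, 30, -155, -46, 0, 20, 30, -185, -55, 0, 24, 30, -198, -59, 0, 25, 30, -202, -60, 4, 25.1, 30, -202, -60, 5, 25.1, 30, -202, -60, 5, 25.1, 30],
)

```text
time: 13.52
tcp_pos: [457.0, 173.1, 109.3]
tool_rot: [179.6, -0.2, 82.6]
force: [0.1, -0.2, -0.9]
opening: 39.3
```

```bash
python3 -c "
from h import *
rel(457.2,172,66,82.5)"
```

```text
t 13.53 delta [-1.2  0.1 43.3] turn 0.1 tcp [457.  173.1 109.3] rot [179.6  -0.2  82.6] open 39.3 F [ 0.1 -0.2 -0.9]
```

Request:
servo_tool(
  deltas=[-1.2, 0, 8, 0, 30, -1.2, 0, 20, 0, 30, -1.2, 0, 30, 0, 30, -1.2, 0, 36, 0, 30, -1.2, 0, 39, 0, 30, -1.2, 0, 41, 0, 30, -1.2, 0, 42.5, 0, 30, -1.2, 0, 43.5, 0, 30, -1.2, 0, 44, 0, 30, -1.2, 0, 44, 0, 30],
)

```text
time: 14.78
tcp_pos: [457.2, 172.0, 66.0]
tool_rot: [179.6, -0.2, 82.6]
force: [-1.4, -0.2, 11.0]
opening: 38.9
```

```bash
python3 -c "
from h import *
rel(457.2,172,66,82.5)"
```

```text
t 14.78 delta [-0. -0.  0.] turn 0.1 tcp [457.2 172.   66. ] rot [179.6  -0.2  82.6] open 38.9 F [-1.4 -0.2 11. ]
```

Request:
servo_tool(
  deltas=[0, 0, -0.5, 0, 42, 0, 0, -0.5, 0, 46, 0, 0, -0.5, 0, 52, 0, 0, -0.5, 0, 55, 0, 0, -3, 0, 55, 0, 0, -12, 0, 55, 0, 0, -30, 0, 60, 0, 0, -50, 0, 70, 0, 0, -68, 0, 85, 0, 0, -75, 0, 85],
)

```text
time: 16.02
tcp_pos: [457.0, 172.0, 142.4]
tool_rot: [179.5, -0.2, 82.6]
force: [0.5, 0.2, 0.1]
opening: 85.0
```

```bash
python3 -c "
from h import *
rel(638.4,-251.9,120,63)"
```

```text
t 16.02 delta [-397.2  234.1   22.8] turn 19.6 tcp [457.  172.  142.4] rot [179.5  -0.2  82.6] open 85.0 F [0.5 0.2 0.1]
```

Request:
servo_tool(
  deltas=[-15, 9, 0, 1, 85, -50, 30, 1, 3, 85, -100, 59, 2, 5, 85, -150, 88, 5, 7, 85, -200, 118, 8, 10, 85, -250, 147, 12, 13, 85, -300, 177, 16, 15, 85, -345, 203, 20, 17, 85, -380, 224, 22, 19, 85, -397, 234, 23, 19.6, 85, -397, 234, 23, 19.6, 85, -397, 234, 23, 19.6, 85],
)

```text
time: 17.52
tcp_pos: [637.9, -249.7, 119.5]
tool_rot: [179.7, -0.4, 63.1]
force: [0.2, 0.9, -0.1]
opening: 85.3
```

```bash
python3 -c "
from h import *
rel(638.4,-251.9,29,63)
c=arm.capture('top')
print('sb',meas(c,'sb',(250,206,292,260),65))
print('bowl etc')
cv2.imwrite('pics/p2.png',cv2.resize(c['img'][190:290,210:330],(600,500),interpolation=cv2.INTER_CUBIC))"
```

```text
t 17.52 delta [-2.4  1.  90.5] turn 0.1 tcp [ 637.9 -249.7  119.5] rot [179.7  -0.4  63.1] open 85.3 F [ 0.2  0.9 -0.1]
sb (457.0449523925781, 173.4177703857422, 58.022247314453125, 41.296688079833984, -7.5951995849609375)
bowl etc
```

View pics/p2.png

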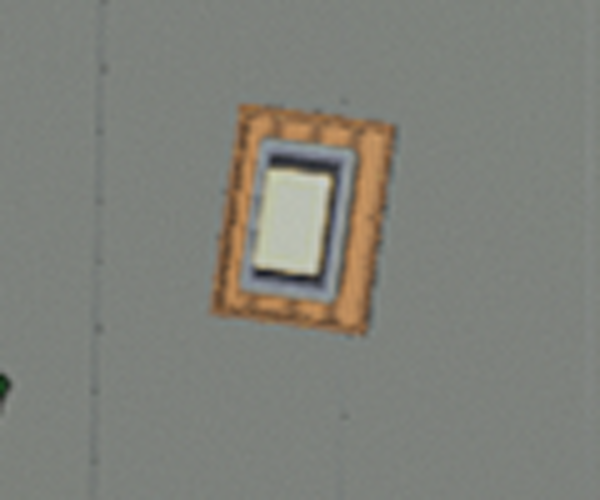

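The small bar sits on the lid (294,222 in the crop), about 2 mm off the tin's centre. Now the large bar.

Request:
servo_tool(
  deltas=[-2.4, 1, 10, 0, 85, -2.4, 1, 30, 0, 85, -2.4, 1, 52, 0, 85, -2.4, 1, 72, 0, 85, -2.4, 1, 84, 0, 85, -2.4, 1, 89, 0, 85, -2.4, 1, 90, 0, 85, -2.4, 1, 90, 0, 48, -2.4, 1, 90, 0, 48, -2.4, 1, 90, 0, 48, -2.4, 1, 90, 0, 48, -2.4, 1, 90, 0, 48],
)

```text
time: 19.08
tcp_pos: [639.1, -252.0, 30.7]
tool_rot: [179.6, -0.4, 63.2]
force: [0.0, 0.5, 6.6]
opening: 55.2
```

Request:
servo_tool(
  deltas=[0, 0, 0, 0, 48, 0, 0, -6, 0, 48, 0, 0, -20, 0, 48, 0, 0, -38, 0, 48, 0, 0, -54, 0, 48, 0, 0, -62, 0, 48, 0, 0, -65, 0, 48, 0, 0, -65, 0, 48],
)

```text
time: 20.08
tcp_pos: [638.3, -252.1, 95.6]
tool_rot: [179.6, -0.4, 63.2]
force: [0.4, -0.4, -1.9]
opening: 54.8
```

```bash
python3 -c "
from h import *
rel(509,-170.8,90,85.3)"
```

```text
t 20.07 delta [  14.2 -152.1    4.7] turn -22.1 tcp [ 638.3 -252.1   95.6] rot [179.6  -0.4  63.2] open 54.8 F [ 0.4 -0.4 -1.9]
```

Request:
servo_tool(
  deltas=[1, -8, 0, -1, 48, 3, -28, 0, -4, 48, 6, -60, 0, -9, 48, 9, -95, 0, -14, 48, 12, -125, 0, -19, 48, 14, -145, 0, -22, 48, 14, -152, 2, -22.1, 48, 14, -152, 4, -22.1, 48, 14, -152, 4, -22.1, 48, 14, -152, 4, -22.1, 48],
)

```text
time: 21.32
tcp_pos: [509.6, -171.4, 90.6]
tool_rot: [179.5, -0.2, 85.2]
force: [-0.2, -0.1, -2.0]
opening: 55.2
```

```bash
python3 -c "
from h import *
rel(509,-170.8,35.7,85.3)"
```

```text
t 21.32 delta [ 0.3 -1.2 54.9] turn -0.1 tcp [ 509.6 -171.4   90.6] rot [179.5  -0.2  85.2] open 55.2 F [-0.2 -0.1 -2. ]
```

Request:
servo_tool(
  deltas=[0.3, -1, 8, 0, 48, 0.3, -1, 22, 0, 48, 0.3, -1, 35, 0, 48, 0.3, -1, 44, 0, 48, 0.3, -1, 49, 0, 48, 0.3, -1, 52, 0, 48, 0.3, -1, 54, 0, 48, 0.3, -1, 55, 0, 48, 0.3, -1, 55.5, 0, 48, 0.3, -1, 55.5, 0, 48],
)

```text
time: 22.58
tcp_pos: [509.3, -170.8, 35.7]
tool_rot: [179.4, -0.2, 85.2]
force: [0.2, 0.2, 5.1]
opening: 55.1
```

```bash
python3 -c "
from h import *
rel(509,-170.8,35.7,85.3)"
```

```text
t 22.57 delta [ 0.  -0.3 -0. ] turn -0.1 tcp [ 509.3 -170.8   35.7] rot [179.4  -0.2  85.2] open 55.1 F [0.2 0.2 5.1]
```

Request:
servo_tool(
  deltas=[0, 0, 0, 0, 58, 0, 0, 0, 0, 62, 0, 0, 0, 0, 66, 0, 0, 0, 0, 66, 0, 0, -3, 0, 66, 0, 0, -15, 0, 66, 0, 0, -35, 0, 70, 0, 0, -60, 0, 75, 0, 0, -80, 0, 75, 0, 0, -90, 0, 75],
)

```text
time: 23.82
tcp_pos: [508.7, -171.4, 127.4]
tool_rot: [179.3, -0.2, 85.2]
force: [0.4, -0.4, -0.1]
opening: 74.8
```

```bash
python3 -c "
from h import *
rel(654.9,-74.5,90,85.3)"
```

```text
t 23.82 delta [108.6 137.1  39.5] turn -0.1 tcp [ 508.7 -171.4  127.4] rot [179.3  -0.2  85.2] open 74.8 F [ 0.4 -0.4 -0.1]
```

Request:
servo_tool(
  deltas=[6, 8, 2, 0, 75, 25, 32, 8, 0, 75, 55, 68, 18, 0, 75, 82, 103, 28, 0, 75, 100, 126, 36, 0, 75, 108, 136, 39, 0, 75, 108.5, 137, 39.5, 0, 75, 108.5, 137, 39.5, 0, 75, 108.5, 137, 39.5, 0, 75],
)

```text
time: 24.95
tcp_pos: [654.0, -75.7, 90.3]
tool_rot: [179.3, -0.2, 85.1]
force: [-0.7, 0.3, 0.5]
opening: 75.1
```

```bash
python3 -c "
from h import *
rel(654.9,-74.5,26,85.3)
c=arm.capture('top')
print('lb',meas(c,'lb',(362,196,406,240),37))
cv2.imwrite('pics/p3.png',cv2.resize(c['img'][110:280,330:480],(600,680))[:600])"
```

```text
t 24.95 delta [ 1.1 -0.  64.3] turn -0.2 tcp [654.  -75.7  90.3] rot [179.3  -0.2  85.1] open 75.1 F [-0.7  0.3  0.5]Traceback (most recent call last):
  File "<string>", line 5, in <module>
    print('lb',meas(c,'lb',(362,196,406,240),37))
               ~~~~^^^^^^^^^^^^^^^^^^^^^^^^^^^^^
  File "h.py", line 21, in meas
    q=max(cs,key=cv2.contourArea)[:,0].astype(float)
      ~~~^^^^^^^^^^^^^^^^^^^^^^^^
ValueError: max() iterable argument is empty
```

The arm probably hides the bar from the top camera, so I'll check it after the grasp.

Request:
servo_tool(
  deltas=[1, 0, 10, 0, 75, 1, 0, 28, 0, 75, 1, 0, 46, 0, 75, 1, 0, 57, 0, 75, 1, 0, 62, 0, 75, 1, 0, 64, 0, 75, 1, 0, 64, 0, 75, 1, 0, 64, 0, 40, 1, 0, 64, 0, 40, 1, 0, 64, 0, 40, 1, 0, 64, 0, 40, 1, 0, 64, 0, 40],
)

```text
time: 26.5
tcp_pos: [655.4, -74.5, 27.3]
tool_rot: [179.2, -0.2, 85.1]
force: [-1.0, 0.1, 6.4]
opening: 46.1
```

Request:
servo_tool(
  deltas=[0, 0, 0, 0, 40, 0, 0, -6, 0, 40, 0, 0, -20, 0, 40, 0, 0, -40, 0, 40, 0, 0, -60, 0, 40, 0, 0, -76, 0, 40, 0, 0, -84, 0, 40, 0, 0, -85, 0, 40, 0, 0, -85, 0, 40],
)

```text
time: 27.62
tcp_pos: [653.9, -74.6, 111.8]
tool_rot: [179.3, -0.2, 85.1]
force: [0.5, 0.6, -0.6]
opening: 45.9
```

```bash
python3 -c "
from h import *
rel(509,-170.8,105,85.3)
c=arm.capture('scene')
cv2.imwrite('pics/p3.png',cv2.resize(c['img'][120:270,190:390],(800,600),interpolation=cv2.INTER_CUBIC))"
```

```text
t 27.62 delta [-108.1 -136.4    4.8] turn -0.2 tcp [653.9 -74.6 111.8] rot [179.3  -0.2  85.1] open 45.9 F [ 0.5  0.6 -0.6]
```

View pics/p3.png

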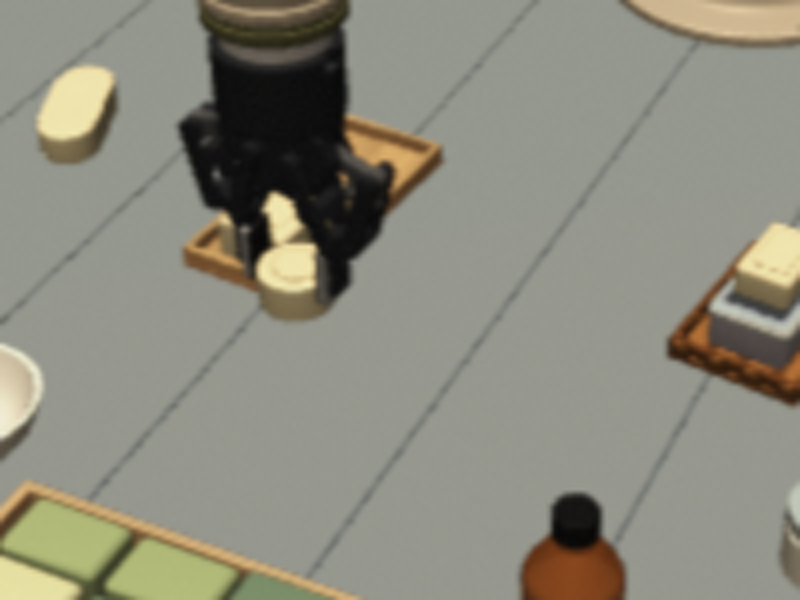

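The round soap is held level (295,278 in the crop), and the large bar is in the tray behind the gripper. Placing the round soap.

Request:
servo_tool(
  deltas=[-5, -7, 0, 0, 40, -20, -26, 0, 0, 40, -45, -57, 1, 0, 40, -70, -88, 2, 0, 40, -90, -114, 3, 0, 40, -103, -130, 4, 0, 40, -108, -136, 5, 0, 40, -108, -136.5, 5, 0, 40, -108, -136.5, 5, 0, 40, -108, -136.5, 5, 0, 40],
)

```text
time: 28.92
tcp_pos: [509.6, -170.0, 104.6]
tool_rot: [179.3, -0.2, 85.2]
force: [0.2, 0.2, -0.0]
opening: 46.0
```

```bash
python3 -c "
from h import *
rel(509,-170.8,64.3,85.3)"
```

```text
t 28.93 delta [-1.  -1.1 40.3] turn -0.1 tcp [ 509.6 -170.   104.6] rot [179.3  -0.2  85.2] open 46.0 F [ 0.2  0.2 -0. ]
```

Request:
servo_tool(
  deltas=[-1, -1, 8, 0, 40, -1, -1, 18, 0, 40, -1, -1, 27, 0, 40, -1, -1, 33, 0, 40, -1, -1, 36.5, 0, 40, -1, -1, 38.5, 0, 40, -1, -1, 40, 0, 40, -1, -1, 40.5, 0, 40, -1, -1, 40.5, 0, 40],
)

```text
time: 30.05
tcp_pos: [509.1, -170.8, 64.3]
tool_rot: [179.3, -0.2, 85.2]
force: [-0.2, -0.0, 0.6]
opening: 46.1
```

```bash
python3 -c "
from h import *
rel(509,-170.8,64.3,85.3)"
```

```text
t 30.05 delta [ 0.  -0.1 -0. ] turn -0.1 tcp [ 509.1 -170.8   64.3] rot [179.3  -0.2  85.2] open 46.1 F [-0.2 -0.   0.6]
```

Barely in contact, so I'll ease down a little.

Request:
servo_tool(
  deltas=[0, 0, 0.4, 0, 40, 0, 0, 0.8, 0, 40, 0, 0, 1, 0, 40, 0, 0, 1, 0, 40],
)

```text
time: 30.55
tcp_pos: [509.1, -170.9, 64.2]
tool_rot: [179.2, -0.2, 85.2]
force: [-3.1, 0.5, 13.1]
opening: 45.8
```

Request:
servo_tool(
  deltas=[0, 0, 0, 0, 49, 0, 0, 0, 0, 53, 0, 0, 0, 0, 58, 0, 0, 0, 0, 60, 0, 0, -4, 0, 60, 0, 0, -15, 0, 62, 0, 0, -32, 0, 70, 0, 0, -55, 0, 75, 0, 0, -68, 0, 75, 0, 0, -75, 0, 75],
)

```text
time: 31.8
tcp_pos: [508.3, -171.1, 140.2]
tool_rot: [179.2, -0.2, 85.2]
force: [-0.3, -0.2, -0.3]
opening: 74.8
```

```bash
python3 -c "
from h import *
rel(650.6,266.9,150,75)"
```

```text
t 31.80 delta [448.4 105.4  -6.9] turn 10.2 tcp [ 508.3 -171.1  140.2] rot [179.2  -0.2  85.2] open 74.8 F [-0.3 -0.2 -0.3]
```

Request:
servo_tool(
  deltas=[12, 3, -1, 0, 75, 50, 12, -2, 0, 75, 105, 25, -3, 0, 75, 162, 38, -4, 0, 75, 220, 52, -5, 0, 75, 278, 65, -6, 0, 75, 335, 79, -7, 0, 75, 385, 91, -7, 0, 75, 425, 100, -7, 0, 75, 445, 105, -7, 0, 75, 448.5, 105.5, -7, 0, 75, 448.5, 105.5, -7, 0, 75],
)

```text
time: 33.3
tcp_pos: [650.4, 265.2, 149.7]
tool_rot: [179.2, -0.1, 85.1]
force: [0.3, 0.4, 1.0]
opening: 74.7
```

```bash
python3 -c "
from h import *
rel(650.6,266.9,34,85.3)
c=arm.capture('top')
print('rd',meas(c,'rd',(362,196,406,240),63))
cv2.imwrite('pics/p4.png',cv2.resize(c['img'][110:270,340:480],(630,720),interpolation=cv2.INTER_CUBIC)[:600])"
```

```text
t 33.30 delta [  1.5  -1.6 115.7] turn -0.2 tcp [650.4 265.2 149.7] rot [ 1.792e+02 -1.000e-01  8.510e+01] open 74.7 F [0.3 0.4 1. ]
rd (498.3950500488281, -160.17398071289062, 118.7103271484375, 77.31149291992188, -5.3063812255859375)
```

View pics/p4.png

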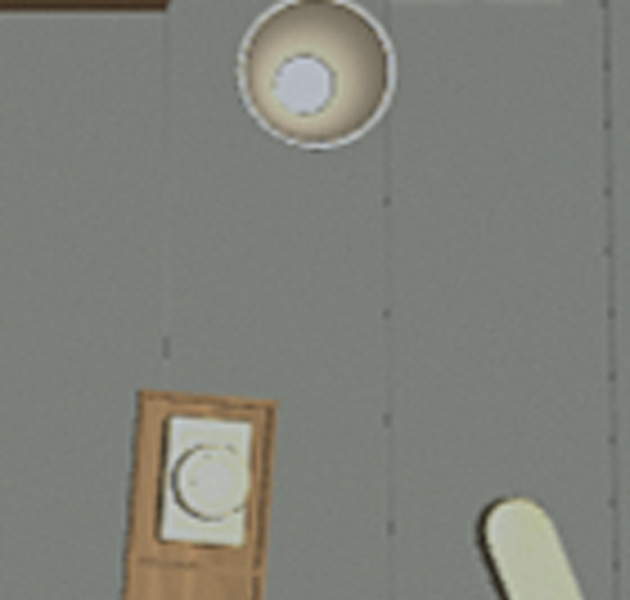

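The large bar (206,482 in the crop) is in the long compartment. The round soap (212,482) is on its middle, shifted a little right by parallax. Now the jar.

Request:
servo_tool(
  deltas=[1.5, -1.5, 10, 0, 75, 1.5, -1.5, 35, 0, 75, 1.5, -1.5, 65, 0, 75, 1.5, -1.5, 92, 0, 75, 1.5, -1.5, 107, 0, 75, 1.5, -1.5, 114, 0, 75, 1.5, -1.5, 115.5, 0, 75, 1.5, -1.5, 115.5, 0, 44, 1.5, -1.5, 115.5, 0, 44, 1.5, -1.5, 115.5, 0, 44, 1.5, -1.5, 115.5, 0, 44, 1.5, -1.5, 115.5, 0, 44],
)

```text
time: 34.85
tcp_pos: [651.5, 266.6, 35.5]
tool_rot: [179.1, -0.1, 85.1]
force: [-0.4, -1.0, 6.4]
opening: 50.6
```

Request:
servo_tool(
  deltas=[0, 0, 0, 0, 44, 0, 0, -8, 0, 44, 0, 0, -28, 0, 44, 0, 0, -52, 0, 44, 0, 0, -78, 0, 44, 0, 0, -98, 0, 44, 0, 0, -108, 0, 44, 0, 0, -110, 0, 44, 0, 0, -110, 0, 44],
)

```text
time: 35.98
tcp_pos: [649.4, 266.4, 144.9]
tool_rot: [179.2, -0.1, 85.1]
force: [0.3, -0.4, -1.1]
opening: 50.8
```

```bash
python3 -c "
from h import *
rel(412.3,-162.9,145,85.3)
c=arm.capture('top')
print(ray(c,(385.8,217.1),37),ray(c,(387.1,217.1),63))"
```

```text
t 35.98 delta [-448.  -199.5   -3.9] turn -0.2 tcp [649.4 266.4 144.9] rot [ 1.792e+02 -1.000e-01  8.510e+01] open 50.8 F [ 0.3 -0.4 -1.1]
[[ 507.37929021 -171.30701985]] [[ 506.86415307 -170.9630322 ]]
```

The large bar and round soap centres agree to within 1 mm. Carrying the jar over.

Request:
servo_tool(
  deltas=[-8, -4, 0, 0, 44, -35, -16, 0, 0, 44, -80, -36, 0, 0, 44, -130, -58, 0, 0, 44, -180, -80, 0, 0, 44, -232, -103, 0, 0, 44, -284, -126, 0, 0, 44, -334, -149, -1, 0, 44, -380, -169, -2, 0, 44, -418, -186, -3, 0, 44, -440, -196, -4, 0, 44, -448, -199.5, -4, 0, 44],
)

```text
time: 37.52
tcp_pos: [410.8, -164.3, 144.9]
tool_rot: [179.2, -0.1, 84.9]
force: [-0.3, -0.0, -2.0]
opening: 50.6
```

Request:
servo_tool(
  deltas=[0, 0, 0, 0, 44, 0, 0, 0, 0, 44],
)

```text
time: 37.78
tcp_pos: [411.3, -163.5, 144.9]
tool_rot: [179.2, -0.1, 85.0]
force: [-0.1, -0.2, -2.1]
opening: 51.0
```

```bash
python3 -c "
from h import *
rel(412.3,-162.9,40.5,85.3)"
```

```text
t 37.77 delta [  0.5  -0.5 104.4] turn -0.3 tcp [ 411.3 -163.5  144.9] rot [ 1.792e+02 -1.000e-01  8.500e+01] open 51.0 F [-0.1 -0.2 -2.1]
```

Request:
servo_tool(
  deltas=[0.5, -0.5, 10, 0, 44, 0.5, -0.5, 30, 0, 44, 0.5, -0.5, 55, 0, 44, 0.5, -0.5, 76, 0, 44, 0.5, -0.5, 90, 0, 44, 0.5, -0.5, 97, 0, 44, 0.5, -0.5, 100, 0, 44, 0.5, -0.5, 102, 0, 44, 0.5, -0.5, 103.5, 0, 44, 0.5, -0.5, 104.5, 0, 44, 0.5, -0.5, 105, 0, 44, 0.5, -0.5, 105, 0, 44],
)

```text
time: 39.28
tcp_pos: [412.5, -161.8, 40.3]
tool_rot: [179.2, -0.1, 85.1]
force: [-2.6, 2.2, 19.6]
opening: 50.9
```

```bash
python3 -c "
from h import *
rel(412.3,-162.9,40.5,85.3)"
```

```text
t 39.27 delta [-1.1 -0.1 -0.2] turn -0.2 tcp [ 412.5 -161.8   40.3] rot [ 1.792e+02 -1.000e-01  8.510e+01] open 50.9 F [-2.6  2.2 19.6]
```

In firm contact with the floor. Releasing.

Request:
servo_tool(
  deltas=[0, 0, -0.5, 0, 52, 0, 0, -0.5, 0, 56, 0, 0, -0.5, 0, 60, 0, 0, -0.5, 0, 62, 0, 0, -4, 0, 62, 0, 0, -15, 0, 62, 0, 0, -35, 0, 65, 0, 0, -60, 0, 75, 0, 0, -90, 0, 75, 0, 0, -110, 0, 75, 0, 0, -120, 0, 75, 0, 0, -120, 0, 75],
)

```text
time: 40.78
tcp_pos: [410.8, -162.2, 160.6]
tool_rot: [179.1, -0.1, 85.1]
force: [0.1, 0.0, -0.5]
opening: 75.1
```

```bash
python3 -c "
from h import *
rel(450,20,220,85)"
```

```text
t 40.77 delta [185.   24.3 -58.7] turn 0.1 tcp [ 410.8 -162.2  160.6] rot [ 1.791e+02 -1.000e-01  8.510e+01] open 75.1 F [ 0.1  0.  -0.5]
```

Request:
servo_tool(
  deltas=[10, 2, -10, 0, 75, 45, 6, -25, 0, 75, 90, 12, -40, 0, 75, 135, 18, -55, 0, 75, 170, 22, -60, 0, 75, 185, 24, -60, 0, 75, 185, 24, -60, 0, 75, 185, 24, -60, 0, 75],
)

```text
time: 41.78
tcp_pos: [449.0, 18.8, 220.7]
tool_rot: [179.2, -0.0, 85.0]
force: [-0.7, -0.5, -0.1]
opening: 75.0
```

```bash
python3 -c "
from h import *
c=arm.capture('top'); s=arm.capture('scene')
print('jar',meas(c,'jar',(362,230,400,270),53))
print('oval',meas(c,'oval',*TH['oval'][:2]))
a=np.radians(175.3);Rt=np.array([[np.cos(a),np.sin(a)],[-np.sin(a),np.cos(a)]])
print('jar in tray',Rt@(np.array(meas(c,'jar',(362,230,400,270),53)[:2])-[468.6,-167.5]))
A=cv2.resize(c['img'][100:280,220:480],(800,554),interpolation=cv2.INTER_CUBIC)
cv2.imwrite('pics/f1.png',A)
cv2.imwrite('pics/f2.png',cv2.resize(s['img'][120:300,150:450],(800,480),interpolation=cv2.INTER_CUBIC))"
```

```text
jar (413.0549011230469, -159.8376922607422, 49.25428009033203, 48.137420654296875, 71.3063735961914)
oval (450.1033935546875, -387.81243896484375, 100.25706481933594, 44.133365631103516, 21.121784210205078)
jar in tray [55.98616026 -3.0852598 ]
```

View pics/f1.png

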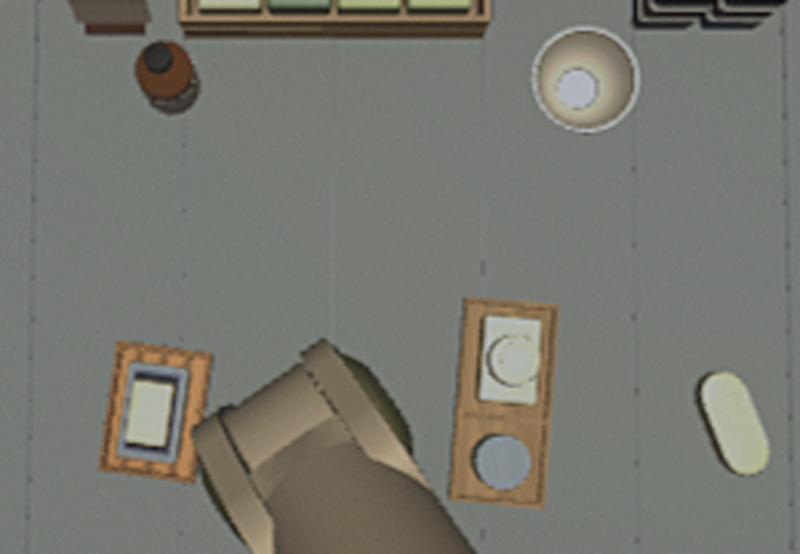

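View pics/f2.png

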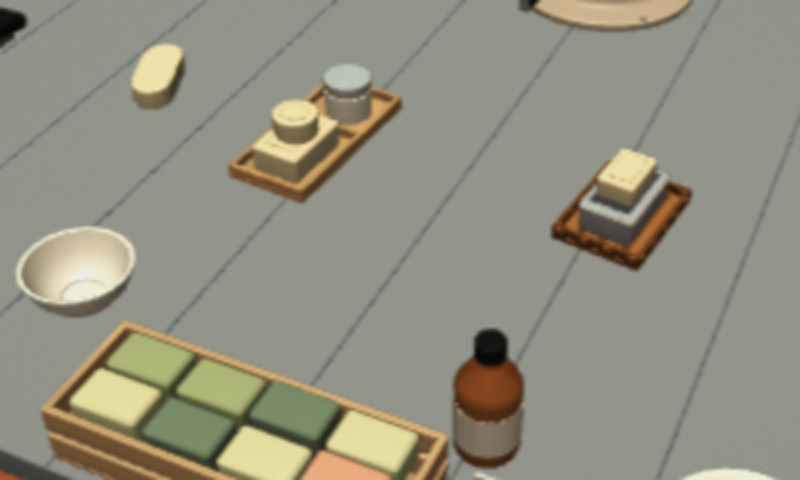

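Both views show the two sets made up, upright and centred. The jar (500,461 in the top crop) is in the short compartment, and the bystanders look unmoved. Handing in.

```bash
python3 -c "
from workcell import arm
print(arm.sign_off())"
```

```text
the job is handed in; nothing more can be done
None
```

Both gift sets are made up and the job is handed in at about 42 s of the 128 s allowed; sign-off gave no verdict. The wicker basket holds the tin with the small soap bar on its lid. The wooden tray holds the large bar with the round soap on it in the long compartment, and the jar upright in the short one.

Last checks, from the camera images:

| Check | Measured | Limit |
|---|---|---|
| Tin from basket centre | about 1.5 mm | 17–18 mm |
| Small bar from tin centre | about 2.3 mm | 15 mm |
| Large bar from compartment centre | about 2 mm | 16–17 mm |
| Round soap from large bar centre | under 1 mm | 15 mm |
| Jar in the tray frame (x, y) | (56.0, -3.1) mm | 41.5–71.5, ±18 mm |
| Oval soap | within 0.2 mm of its start | 30 mm |

- **By eye only:** the bottle and bowl look unmoved, and all five packed things look flat or upright. I did not measure their tilt or heights.
- **Failed check:** one automatic measurement of the large bar failed because the arm seemed to block the view. A later one of the round soap picked up part of the tray. I took both positions from pixels read off the picture instead.

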